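# Arm the laser controller with its key

## Task

Lift the key out of its black holder block, put it into the keyhole on top of the laser controller and press it down gently while turning it slowly counter-clockwise until you feel it drop into the lock's hidden slot. Then turn it clockwise to its end stop and leave it standing in the lock, fully home. Do not force the lock in either direction, and leave everything else where it stands.

Things in the scene. Friction and masses are not known exactly. Their poses are not given: they have to be found in the camera images.
- key_bow (a point): Centre of the key's bow (its grip): a flat grey plastic plate 10 mm thick (key x), 32 mm wide (key y), 32 mm tall, upright; key z points up. Pinch it across the 10 mm, along key x. An 8 mm neck joins it to a round steel collar below. Key weighs 50 to 80 g; half a turn makes no difference to it. At first it stands in the holder, collar on the holder's top.
- key_collar (a point): Centre of the underside of the key's round collar (32 mm diameter, 4 mm thick), on the key's axis, 30 mm below the bow's centre; axes as the key. It meets the lock's plate when the key is fully home. A 5 mm shank runs 16 mm on below it to the bit.
- key: The key; origin at the middle of the underside of its bit, 53 mm below the bow's centre and 23 mm below the collar's underside. The bit is a flat steel wing 26 mm long (key y), 4 mm thick (key x), 7 mm tall.
- holder_mouth (a point): Middle of the top of the fixed black holder block, 60 x 70 x 34 mm high. Its slot, 8 x 29 mm and long along this y, goes straight through; the key stands in it.
- controller: The fixed laser controller: a grey metal box 150 x 200 mm, its top 85 mm above the table, with a dark front with a green window facing the robot (-x) and a 56 mm square steel plate on top, its upper face 90 mm above the table. Origin under its middle, on the table.
- keyhole (a point): Centre of the keyhole in the plate's upper face; axes as the box, z up. A slot 7.5 mm (x) by 28.6 mm (y) through the 5 mm plate: the bit enters with key y along this y, either way round. Below is a round chamber, 14.7 mm radius, where the bit turns freely once its underside is over 13 mm deep; at 17 mm it lands on a sprung disc; at 23 mm the collar meets the plate.
- disc (a joint): Clockwise turn (seen from above) of the sprung disc, rad: 0 at first, a stop there and at 1.05 (armed). Its unseen slot, 7.2 mm wide, lies 0.35 to 1.25 rad counter-clockwise of the keyhole's y. Pressed down, the bit is pushed up by 2 to 6 N; once turned over the slot (within 0.1 rad) the disc springs up round it and the push vanishes. Off the slot a released key is pushed up.
- barrel (a joint): Twist of the lock's barrel in its housing, rad; 0 when intact, and it must stay so. It slips for good when the lock is twisted with more than about 0.2 N m against a stop. The disc's slot leaves the bit 0.1 to 0.3 rad of slack; the disc turns clockwise against about 0.08 N m of friction and stays where left.
- lens_post: Bystander: a lens on a post, 107 mm tall, on a 75 x 30 mm foot; origin under it on the table. Leave it alone.
- mirror_post: Bystander: a square mirror on a post, 101 mm tall, on a 75 x 30 mm foot; origin under it on the table. Leave it alone.
- iris_post: Bystander: a round filter on a post, 104 mm tall, on a 75 x 30 mm foot; origin under it on the table. Leave it alone.
- detector: Bystander: a black detector box, 50 x 50 x 45 mm; origin under it on the table. Leave it alone.
- driver: Bystander: a black-handled screwdriver lying on the table, 150 mm; origin under it on the table. Leave it alone.
- mouse: Bystander: a white round computer mouse, 60 mm wide, 29 mm tall; origin under it on the table. Leave it alone.
There are look-alikes about, which are no part of the job. Leave any orange look-alike of the part that bears holder_mouth alone.

How it is judged:
On the way, in this order (a step that is already met when the one before it is completed fails the run):
1. the key is clear of its holder (z of key_collar in the frame of holder_mouth above 0.035 m), for 0.1 s.
2. the key is in the keyhole, its bit below the plate (z of key_collar in the frame of keyhole below 0.009 m and horizontal distance between key_collar and keyhole below 0.004 m), for 0.1 s.
At the end, for the whole second after the job is handed in: The lock's disc is turned clockwise to within 0.2 rad of its end stop (over 0.85 rad), and the released key stands in the keyhole upright (within 0.15 rad), its axis within 4 mm of the keyhole's centre and its collar within 3 mm of the plate (value of joint disc above 0.85 rad and z of key_collar in the frame of keyhole below 0.003 m and horizontal distance between key_collar and keyhole below 0.004 m and angle between key_bow's own z axis and vertical below 0.15 rad); the robot touches nothing.
It fails at once if the lock is forced: its barrel is twisted by more than 0.04 rad (value of joint barrel above 0.04 rad or value of joint barrel below -0.04 rad).
It fails at once if the key is pressed or knocked against the controller with more than 25 N (contact force between key and controller above 25 N).
It fails at once if a bystander is moved by more than 20 mm (distance of any of lens_post, mirror_post, iris_post, detector, driver, mouse from where it was at the start of the episode above 0.02 m).
It also fails if it takes over 61 s, if anything falls off the work surface, if the arm or the gripper's body presses on something with over 40 N, if the wrist force passes 120 N, or if a joint passes its speed limit or range.

## Robot

A 6-joint arm with a two-finger parallel gripper is mounted at the origin on the work surface. World frame = base frame: x ahead of the robot, y to its left, z up, the work surface at z = 0. Lengths are in m, angles in rad, forces in N, time in s.
With the tool pointing down it reaches from about 0.375 to 0.9 m from the base axis. Payload 3.1 kg.
Tool frame: the origin (TCP) lies at the centre of the arm's flange, where the gripper is bolted on; the fingertips stand 173 mm ahead of it and the grasp point (between the pads) lies 155 mm ahead of it; z points along the fingers, y is the line along which they close (so a half turn about z gives the same grasp; the last joint's range is limited). The gripper opens to 85 mm and grips with 20 to 120 N. Pads are 22 mm wide; open, the fingers measure 114 mm over their backs; the gripper's body (76 mm by 85 mm) begins 54 mm behind the grasp point. The pads swing forward as they close: fully open they stand 13 mm farther back than shut.
Start: joints at [-1.429, 0.527, 1.433, -0, 1.181, -0.178], TCP at [0.197, -0.593, 0.405] pointing down, gripper open.
Joint ranges: [-3.08, 3.08], [-0.75, 2.2], [0.22, 2.44], [-1.43, 4.57], [0, 2.65], [-2.85, 2.85]. Speed limits (rad/s): [2.79, 2.79, 3.14, 3.14, 3.14, 3.14].

## Interface

Orientations are given as a unit quaternion [x, y, z, w].
In Python, from station import * gives the robot as it stands.
- The arm moves only by the shell command python3 -m jog 'ROWS' [OPENING] [FORCE]. ROWS is a JSON object of lists of equal length, an entry for each row: "linear": the shift along the world's x, y, z in mm, a list of three; "turn": the turn about the world's z in units of 5 degrees (1.0 is 5 degrees). A call has 1 to 12 rows; each row shifts and turns the commanded pose from where the row before left it; what a row does not reach is not made up. A row lasts 1/8 s, in which the tool goes at most 62.5 mm and 10.7 degrees, less where a joint would pass 70% of its speed; a pose out of reach is approached as far as the arm can. A call is refused whole if a number of a shift passes 62.5 or a number of a turn 1, either way. A call with a gripper value outside its range is refused whole. OPENING is the opening, from 0 (shut) to 1 (fully open), set as the call begins (- or left out, the last holds). The fingers move at their own pace and stop on an object; FORCE is the grip in N (left out, the last holds). Time passes only in rows, so rows that do not move let the fingers close. It gives the time, the measured TCP pose, the force, the opening and the grip force at its end, in the units of the state.
- sense(): the state, without advancing time (a new reading comes with each control period).
- snapshot(name): name is "side" or "top" or "wrist"; returns the picture (400x640x3 uint8, red, green, blue); there is no depth.
- get_calibration(name): a dict with "fx", "fy", "cx", "cy" (pixels), "world_to_cam" (4x4, takes a point from world to camera coordinates). Camera axes: x right, y down, z forward; pixel columns grow to the right and rows downward; lengths in m; the calibration is good to about 2 mm. The wrist camera is an equidistant fisheye: a pixel r from the principal point sees the ray r / f radians off the axis. A picture is of the moment at which its call begins: read the wrist's pose just before it. get_calibration takes no time and is no camera call; for the wrist camera it gives the pose at the moment of the call.
- sign_off(): hands the job in; it is judged then, once.
The state is a dict: "t": time; "q": joint angles; "qd": joint speeds; "tau": joint torques, N m; "tcp_pos": TCP position; "tool_rot": TCP orientation; "force": force on the tool from outside, world axes, zero at the start; "ft_torque": the same for the moment, N m; "finger_gap": opening from 0.0 (shut) to 1.0 (fully open); "gripper_force": force on a finger pad.
Only numpy, scipy, OpenCV 4.12 (cv2) and the standard library are available. Lean on these libraries where they do the work, as an engineer would, in place of code of your own. Each camera call takes 0.05 s, during which the arm holds its last target. There are 200 camera calls.

## Working session

There is one attempt and no reset: what is moved stays moved. The work goes in short steps, Python scripts to look and compute and a shell command to move; the robot and the scene stay as the last step left them, time stands still between calls to the robot, and variables do not carry over. Pictures are saved under pics/ and viewed, at most 10 in all, crops included, and the job is handed in when it is done.

```bash
mkdir -p pics; ls
python3 - <<'E'
from station import *
import cv2
for n in ("side","top"):
    cv2.imwrite(f"pics/{n}0.png",snapshot(n)[:,:,::-1])
    c=get_calibration(n); print(n,c["fx"],c["fy"],c["cx"],c["cy"],c["world_to_cam"])
s=sense();print(s)
E
```

```text
pics
side 475.0428875248698 475.0428875248698 312.24499425630177 199.111371887949 [[-0.95272762 -0.30380371  0.00365911  0.50240034]
 [-0.17424485  0.53648608 -0.82572479  0.1812565 ]
 [ 0.2488952  -0.78732839 -0.56406133  1.08298387]
 [ 0.          0.          0.          1.        ]]
top 461.96203658596 461.96203658596 313.40376891738066 206.54459769331874 [[ 0.02268643 -0.99970424  0.00876135 -0.02635949]
 [-0.99497196 -0.02343242 -0.09737416  0.55863952]
 [ 0.09755066 -0.00650823 -0.99520928  1.41002399]
 [ 0.          0.          0.          1.        ]]
{'t': 0.1, 'q': array([-1.42949503e+00,  5.28395248e-01,  1.43374726e+00,  5.95312275e-06,
        1.18140551e+00, -1.78500600e-01]), 'qd': array([ 0.00081275, -0.00287862, -0.00280241, -0.00209942,  0.00039091,
        0.00047579]), 'tau': array([-1.46190978e-04, -4.43303061e+01, -1.78586537e+01, -1.88193344e-04,
        3.86827844e-03,  1.20693036e-05]), 'tcp_pos': array([ 0.19647236, -0.59300315,  0.40382616]), 'tool_rot': array([ 9.87242768e-01,  1.59219223e-01,  2.09356479e-05, -9.77461394e-04]), 'force': array([ 0.27547585,  0.80075099, -0.01076522]), 'ft_torque': array([0.00451844, 0.01007525, 0.01380873]), 'gripper_force': 0.0, 'finger_gap': 1.0034963352542374}
```

View pics/top0.png

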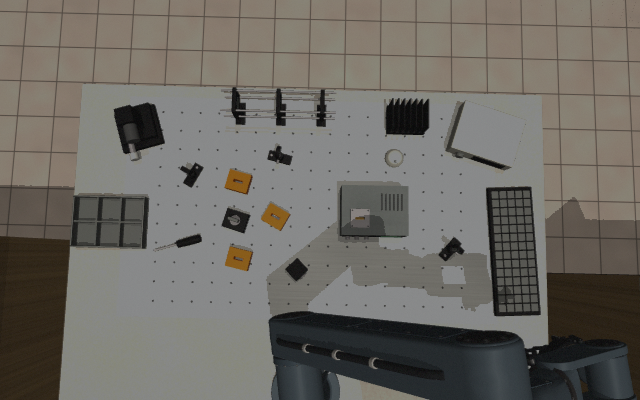

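View pics/side0.png

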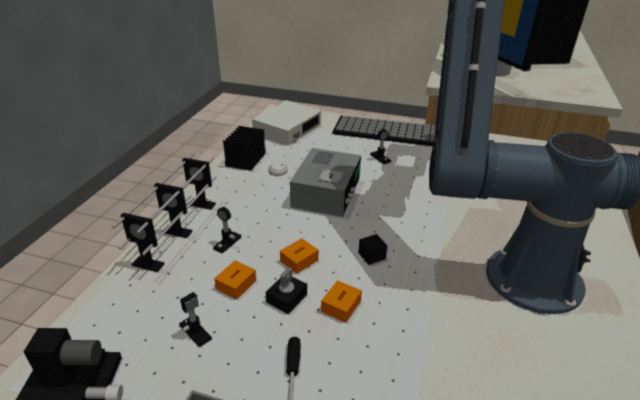

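The key stands in the black holder: top (236,219), side (287,290). Three things could be mistaken for it:
- The orange look-alikes: top (238,181), (276,215) and (239,257).
- The detector: top (297,269), a black cube with no slot.
- The black post feet.

I choose the black holder. The controller is at top (374,210), with its plate at about (360,217). Next is a close crop to check.

Run:
```python
import cv2, numpy as np
t=cv2.imread("pics/top0.png"); s=cv2.imread("pics/side0.png")
def c(im,x,y,w,h,W,H): return cv2.resize(im[y:y+h,x:x+w],(W,H),interpolation=cv2.INTER_CUBIC)
a=np.hstack([c(t,211,199,50,40,400,300)[:, :],c(t,330,175,90,68,400,300)])
b=np.hstack([c(s,257,260,60,45,400,300),c(s,280,140,90,68,400,300)])
cv2.imwrite("pics/crop0.png",np.clip(np.vstack([a,b])*1.6,0,255).astype(np.uint8))
```

```text
(no output)
```

View pics/crop0.png

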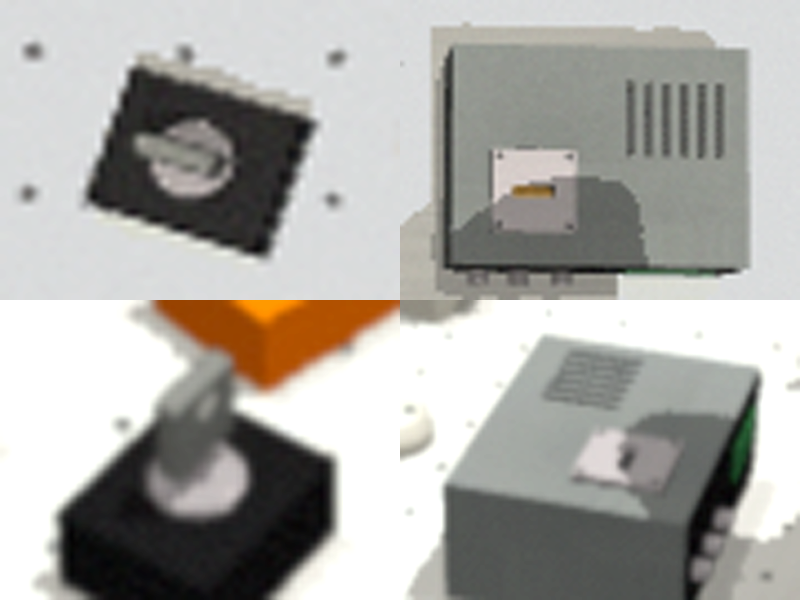

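The black holder, tilted in yaw, holds the key. Its top corners in the crop are at about (135,65), (315,122), (268,258) and (88,203). The controller plate has its slot at crop (533,190), i.e. about (359.9,218.1) in the full top picture. Now to compute positions.

```bash
cat > h.py <<'E'
from station import *
import numpy as np, cv2
from scipy.spatial.transform import Rotation as R
def ray(n,px,c=None):
    c=c or get_calibration(n); M=np.array(c["world_to_cam"])
    u=(px[0]-c["cx"])/c["fx"]; v=(px[1]-c["cy"])/c["fy"]
    if n=="wrist":
        r=np.hypot(u,v); d=np.array([np.sin(r)*u/r,np.sin(r)*v/r,np.cos(r)])
    else: d=np.array([u,v,1])
    return -M[:3,:3].T@M[:3,3], M[:3,:3].T@d
def at(n,px,z,c=None):
    o,d=ray(n,px,c); return o+d*(z-o[2])/d[2]
def proj(n,p,c=None):
    c=c or get_calibration(n); M=np.array(c["world_to_cam"]); q=M[:3,:3]@p+M[:3,3]
    if n=="wrist":
        r=np.hypot(q[0],q[1]); a=np.arctan2(r,q[2]); k=a/max(r,1e-9)
        u,v=q[0]*k,q[1]*k
    else: u,v=q[:2]/q[2]
    return np.array([c["fx"]*u+c["cx"],c["fy"]*v+c["cy"]])
def yaw(s=None):
    s=s or sense(); m=R.from_quat(s["tool_rot"]).as_matrix(); return np.degrees(np.arctan2(m[1,1],m[0,1]))
E
python3 - <<'E'
from h import *
P=[at("top",(211+X/8,199+Y/7.5),.034) for X,Y in [(135,65),(315,122),(268,258),(88,203)]]
P=np.array(P); print(P, P.mean(0)); 
for i in range(4):
    d=P[(i+1)%4]-P[i]; print(np.linalg.norm(d),np.degrees(np.arctan2(d[1],d[0])))
f=lambda X,Y:(330+X/(400/90),175+Y/(300/68))
print("keyhole",at("top",f(533,190),.09))
Q=np.array([at("top",f(X,Y),.09) for X,Y in [(492,150),(578,150),(577,233),(492,232)]]);print(Q,Q.mean(0))
Q=np.array([at("top",f(X,Y),.085) for X,Y in [(452,46),(748,48),(748,270),(447,268)]]);print(Q,Q.mean(0))
for n in("top","side"): print(n,ray(n,(0,0))[0])
k=(257+200/400*60,260+480/300*0+ (480-300)/300*45); print("collar side",at("side",k,.038))
print("detector",at("top",(297,269),.045)); print("yaw tool",yaw()); print(get_calibration("wrist"))
E
```

```text
[[0.54874092 0.25086054 0.034     ]
 [0.52681556 0.18055767 0.034     ]
 [0.47049176 0.19658982 0.034     ]
 [0.49144377 0.2666008  0.034     ]] [0.509373   0.22365221 0.034     ]
0.07364247461424529 -107.3211360606938
0.05856107958147758 164.11139415053307
0.07307888513364212 73.33927156901653
0.059419856606270784 -15.36095073657226
keyhole [ 0.52808479 -0.41997377  0.09      ]
[[ 0.55454358 -0.39257581  0.09      ]
 [ 0.5559028  -0.45040589  0.09      ]
 [ 0.49974321 -0.44926989  0.09      ]
 [ 0.49909902 -0.39234278  0.09      ]] [ 0.52732215 -0.42114859  0.09      ]
[[ 0.62560136 -0.36717805  0.085     ]
 [ 0.62903597 -0.56804398  0.085     ]
 [ 0.477704   -0.56556139  0.085     ]
 [ 0.4744056  -0.36347775  0.085     ]] [ 0.55168673 -0.46606529  0.085     ]
top [ 0.41887988 -0.00408466  1.45789697]
side [0.2406842  0.90805344 0.75869897]
collar side [0.50934204 0.23268321 0.038     ]
detector [0.36597271 0.03208533 0.045     ]
yaw tool -71.67681159313805
{'fx': 309.70691628693146, 'fy': 309.70691628693146, 'cx': 314.8262304569072, 'cy': 198.11919007769907, 'world_to_cam': array([[ 0.31388936, -0.94945797, -0.00174484, -0.62556864],
       [-0.90291984, -0.29907122,  0.30869429, -0.0390325 ],
       [-0.29361408, -0.0953204 , -0.95115971,  0.3801136 ],
       [ 0.        ,  0.        ,  0.        ,  1.        ]])}
```

```bash
python3 -m jog '{"linear":[[25,53,0],[25,53,0],[25,53,0],[25,53,0],[25,53,0],[25,53,0],[25,53,0],[25,53,0],[25,53,0],[25,53,0],[25,53,0],[15,55,0]],"turn":[0.9,0.9,0.9,0.9,0.9,0.9,0.9,0.9,0.9,0.9,0.9,0.9]}' 1.0 40
python3 -m jog '{"linear":[[13,55,-40],[0,55,-40],[0,40,-10],[0,0,0],[0,0,0]],"turn":[0.28,0,0,0,0]}'
python3 - <<'E'
from h import *
s=sense(); c=get_calibration("wrist"); im=snapshot("wrist")[:,:,::-1]
print(s["tcp_pos"],yaw(s),s["t"])
import pickle; pickle.dump((s,c),open("w1.pkl","wb"))
cv2.imwrite("pics/w1.png",im)
print(ray("wrist",(0,0),c)[0])
for z in (.034,.064,.08): print(proj("wrist",np.array([.509,.224,z]),c))
E
```

```text
t: 1.6
tcp_pos: [0.4874, 0.0466, 0.4046]
tool_rot: [0.807, 0.591, 0.0, 0.0]
force: [1.0, -0.1, -0.1]
finger_gap: 0.999
gripper_force: 0.0
t: 2.22
tcp_pos: [0.4982, 0.1847, 0.3218]
tool_rot: [0.8, 0.6, -0.0, 0.0]
force: [0.7, -0.0, 0.6]
finger_gap: 0.999
gripper_force: 0.0
[0.49823165 0.18469326 0.32180217] -16.24440326643741 2.225
[0.52130107 0.25952186 0.29041181]
[312.41144399 145.55296764]
[312.12718681 151.41889754]
[311.94401378 155.21193333]
```

View pics/w1.png

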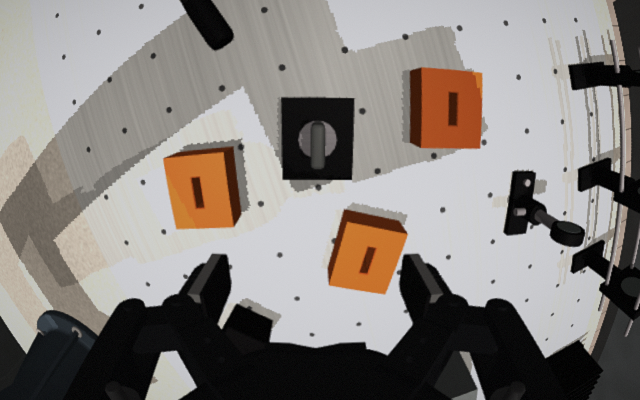

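The wrist view shows the black holder at (282–354, 97–181) with the key's bow at about (318,122–168). The three orange blocks are at (202,188), (447,108) and (368,252). Next is a close crop to refine.

Run:
```python
import cv2,numpy as np
im=cv2.imread("pics/w1.png")[90:190,268:368]
cv2.imwrite("pics/w1c.png",np.clip(cv2.resize(im,(600,600),interpolation=cv2.INTER_CUBIC)*1.6,0,255).astype(np.uint8))
```

```text
(no output)
```

View pics/w1c.png

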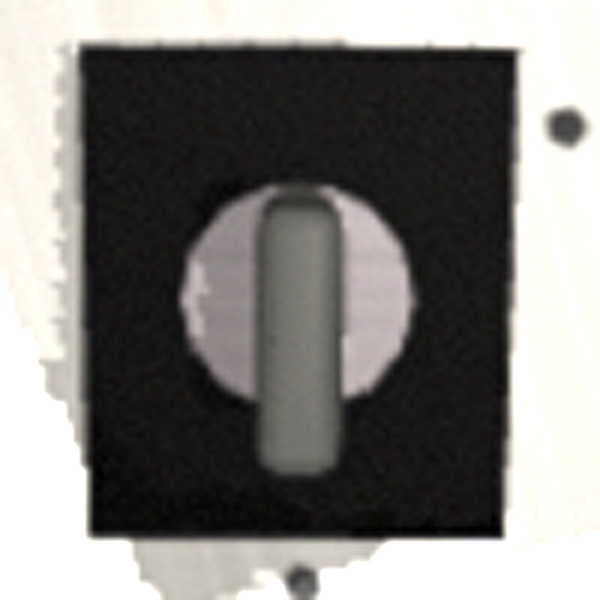

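Run:
```python
from h import *
import pickle; s,c=pickle.load(open("w1.pkl","rb"))
f=lambda X,Y:(268+X/6,90+Y/6)
col=at("wrist",f(297.5,297),.038,c); print("collar",col)
b=[at("wrist",f(300,Y),.08,c) for Y in(197,475)]; d=b[1]-b[0]
print("bow",sum(b)/2,np.linalg.norm(d),np.degrees(np.arctan2(d[1],d[0])))
l=[at("wrist",f(X,300),.038,c) for X in(182,413)]; print("diam",np.linalg.norm(l[1]-l[0]))
for e in ([(80,47),(517,50)],[(90,537),(503,537)]):
    p=[at("wrist",f(*q),.034,c) for q in e]; print(p,np.linalg.norm(p[1]-p[0]),np.degrees(np.arctan2(*(p[1]-p[0])[1::-1])))
print(s["tcp_pos"],yaw(s))
```

```text
collar [0.51466165 0.2281924  0.038     ]
bow [0.51474071 0.22883181 0.08      ] 0.032232467389923664 -106.15554066770487
diam 0.03149049601440167
[array([0.49591269, 0.26958389, 0.034     ]), array([0.55297047, 0.25262105, 0.034     ])] 0.05952586408109679 -16.55681102463753
[array([0.47652579, 0.20302557, 0.034     ]), array([0.5332623 , 0.18647455, 0.034     ])] 0.0591013346606372 -16.262876843381058
[0.49823165 0.18469326 0.32180217] -16.24440326643741
```

The measurements agree: bow length 32.2 mm, collar diameter 31.5 mm, holder width 59.4 mm, yaw -16.3°. So the key is at (0.5147, 0.2285). Moving in.

```bash
python3 -m jog '{"linear":[[16,44,0],[0.5,0,-35],[0,0,-35],[0,0,-20],[0,0,-10],[0,0,0],[0,0,0]],"turn":[0,0,0,0,0,0,0]}' 1.0 40
python3 -m jog '{"linear":[[0,0,0],[0,0,0],[0,0,0],[0,0,0],[0,0,0],[0,0,0],[0,0,0],[0,0,0]],"turn":[0,0,0,0,0,0,0,0]}' 0.0 40
```

```text
t: 3.15
tcp_pos: [0.5153, 0.2286, 0.2229]
tool_rot: [0.8, 0.6, 0.001, 0.0]
force: [0.3, -0.2, 0.1]
finger_gap: 1.0
gripper_force: 0.0
t: 4.15
tcp_pos: [0.5147, 0.229, 0.222]
tool_rot: [0.8, 0.6, 0.0, -0.0]
force: [-1.6, 0.9, 2.9]
finger_gap: 0.112
gripper_force: 40.7
```

```bash
python3 -m jog '{"linear":[[0,0,10],[0,0,20],[0,0,40],[0,0,40],[0,0,20],[0,-20,0],[0,-40,0],[0,-55,0],[0,-55,0],[0,-55,0],[0,-55,0],[0,-55,0]],"turn":[0,0,0,0,0,0,0,0.5,0.5,0.5,0.5,0.5]}'
python3 -m jog '{"linear":[[2,-55,0],[2,-55,0],[2,-55,0],[2,-55,0],[2,-55,0],[2,-45,0],[1,-25,0],[0,-15,0],[0,0,0],[0,0,0],[0,0,0],[0,0,0]],"turn":[0.5,0.4,0,0,0,0,0,0,0,0,0,0]}'
python3 - <<'E'
from h import *
s=sense(); c=get_calibration("wrist"); im=snapshot("wrist")[:,:,::-1]
print(s["tcp_pos"],yaw(s),s["t"])
import pickle; pickle.dump((s,c),open("w2.pkl","wb"))
cv2.imwrite("pics/w2.png",im)
p=proj("wrist",np.array([.530,-.418,.09]),c); print(p)
x,y=(p-[70,60]).astype(int); print(x,y)
cv2.imwrite("pics/w2c.png",np.clip(np.vstack([cv2.resize(im[y:y+120,x:x+140],(700,600),interpolation=cv2.INTER_CUBIC)])*1.3,0,255).astype(np.uint8))
E
```

```text
t: 5.65
tcp_pos: [0.5134, -0.1088, 0.3505]
tool_rot: [0.73, 0.684, -0.001, -0.001]
force: [1.6, 0.4, -1.6]
finger_gap: 0.11
gripper_force: 40.2
t: 7.15
tcp_pos: [0.5281, -0.4652, 0.3521]
tool_rot: [0.702, 0.712, 0.0, 0.0]
force: [0.4, 0.5, -0.6]
finger_gap: 0.109
gripper_force: 40.2
[ 0.52805337 -0.46518535  0.3521412 ] 0.7891812661266375 7.15
[316.96908451 141.79199589]
246 81
```

View pics/w2c.png

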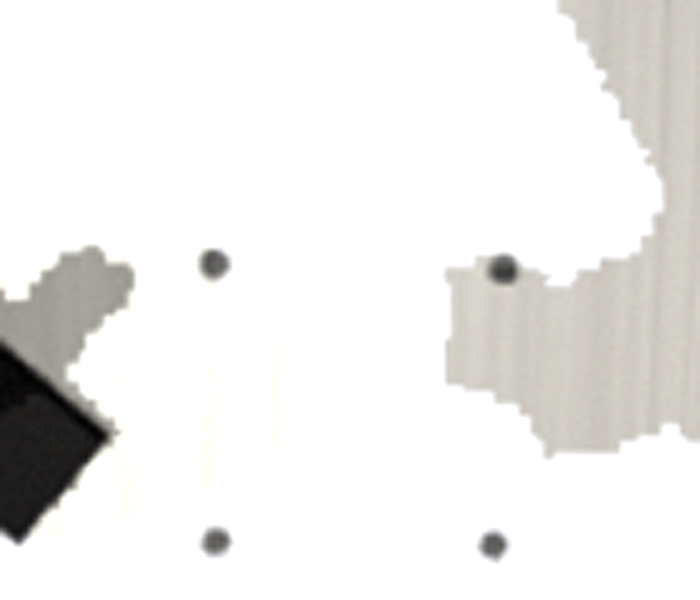

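That crop was bare table near (0.53,-0.42). My top-crop conversion left out the 400 px tile offset, so I'm recomputing the keyhole from its true pixel, (359.9,218.1).

Run:
```python
from h import *
f=lambda X,Y:(330+(X-400)/(400/90),175+Y/(300/68))
print("keyhole",at("top",f(533,190),.09))
Q=np.array([at("top",f(X,Y),.09) for X,Y in [(492,150),(578,150),(577,233),(492,232)]]);print(Q.mean(0),Q[0]-Q[1])
Q=np.array([at("top",f(X,Y),.085) for X,Y in [(452,46),(748,48),(748,270),(447,268)]]);print(Q,Q.mean(0))
print("side",at("side",(280+(628-400)*90/400,140+(460-300)*68/300),.09))
```

```text
keyhole [ 0.52183227 -0.1519779   0.09      ]
[ 0.52107115 -0.15316369  0.09      ] [-0.00135457  0.0576318   0.        ]
[[ 0.61911718 -0.09652128  0.085     ]
 [ 0.6225382  -0.29672106  0.085     ]
 [ 0.47153357 -0.29712151  0.085     ]
 [ 0.46824812 -0.09570139  0.085     ]] [ 0.54535927 -0.19651631  0.085     ]
side [ 0.52012467 -0.14475228  0.09      ]
```

Keyhole at about (0.522,-0.150); the side camera gives (0.520,-0.145), which agrees.

```bash
python3 -m jog '{"linear":[[0,25,0],[0,50,0],[0,55,0],[0,55,0],[-2,50,0],[-1,25,0],[0,10,0],[0,0,0],[0,0,0],[0,0,0]],"turn":[0,0,0,0,0,0,0,0,0,0]}'
python3 - <<'E'
from h import *
s=sense(); c=get_calibration("wrist"); im=snapshot("wrist")[:,:,::-1]
print(s["tcp_pos"],yaw(s),s["t"])
import pickle; pickle.dump((s,c),open("w3.pkl","wb"))
cv2.imwrite("pics/w3.png",im)
p=proj("wrist",np.array([.523,-.148,.09]),c); print(p)
x,y=(p-[56,48]).astype(int); print(x,y)
a=cv2.resize(im[y:y+96,x:x+112],(700,600),interpolation=cv2.INTER_CUBIC)
cv2.imwrite("pics/w3c.png",np.clip(a*1.2,0,255).astype(np.uint8))
E
```

```text
t: 8.45
tcp_pos: [0.5249, -0.1975, 0.3517]
tool_rot: [0.703, 0.711, -0.0, 0.0]
force: [0.1, 0.5, -1.0]
finger_gap: 0.11
gripper_force: 40.2
[ 0.52488526 -0.19746339  0.35174463] 0.6289654828756819 8.45
[311.58307096 138.62813891]
255 90
```

View pics/w3c.png

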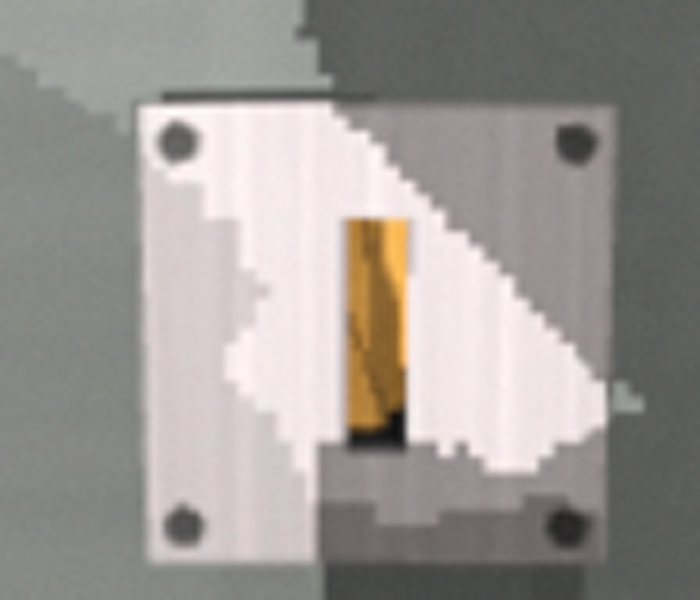

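Run:
```python
from h import *
import pickle
s,c=pickle.load(open("w1.pkl","rb")); f=lambda X,Y:(268+(X+.5)/6-.5,90+(Y+.5)/6-.5)
b=[at("wrist",f(300,Y),.08,c) for Y in(197,475)]; k=at("wrist",f(297.5,297),.038,c)
print("bow,collar in holder",sum(b)/2,k)
s,c=pickle.load(open("w3.pkl","rb")); f=lambda X,Y:(255+(X+.5)/6.25-.5,90+(Y+.5)/6.25-.5)
for Q in ([(346,218),(412,218),(406,450),(348,450)],[(138,103),(615,105),(606,563),(148,562)],[(178,142),(577,144),(568,528),(184,525)]):
    P=np.array([at("wrist",f(*q),.09,c) for q in Q])
    print(P.mean(0), [round(float(np.linalg.norm(P[(i+1)%4]-P[i])),4) for i in range(4)])
    for i,j in((3,0),(2,1)):
        d=P[j]-P[i]; print("y axis",np.degrees(np.arctan2(d[1],d[0])))
    d=P[1]-P[0];e=P[2]-P[3]; print("x axis",np.degrees(np.arctan2(d[1],d[0])),np.degrees(np.arctan2(e[1],e[0])))
print(s["tcp_pos"],yaw(s))
```

```text
bow,collar in holder [0.51454767 0.22919096 0.08      ] [0.51443112 0.22861872 0.038     ]
[ 0.5256252  -0.15141051  0.09      ] [0.0078, 0.0282, 0.007, 0.0282]
y axis 90.9174009754108
y axis 89.32834805020539
x axis 0.6078598580916146 0.5897661356277074
[ 0.52548426 -0.15146078  0.09      ] [0.0562, 0.0561, 0.0566, 0.0562]
y axis 90.49018666616229
y axis 90.8398992619127
x axis 0.3560142741019866 0.4560778150859415
[ 0.525483   -0.15156835  0.09      ] [0.0471, 0.0469, 0.0471, 0.0468]
y axis 90.359317599309
y axis 90.40885863945873
x axis 0.31294733360306287 0.12433029591670583
[ 0.52488526 -0.19746339  0.35174463] 0.6289654828756819
```

Keyhole at (0.5255,-0.1515), yaw about 0.4°. Slot and plate sizes check out (28.2 mm, 56.2 mm). The key's offset in the hand is about zero. Moving over it and down to just above the plate.

```bash
python3 -m jog '{"linear":[[0.3,15,0],[0.3,20,0],[0,11,0],[0,0,-10],[0,0,-20],[0,0,-10],[0,0,-5],[0,0,0],[0,0,0],[0,0,0]],"turn":[0,0,0,0,0,0,0,0,0,0]}'
python3 - <<'E'
from h import *
s=sense(); print(s["tcp_pos"],yaw(s),s["force"],s["ft_torque"])
E
```

```text
t: 9.75
tcp_pos: [0.5255, -0.1502, 0.3073]
tool_rot: [0.703, 0.712, 0.0, 0.001]
force: [-0.4, -0.1, -0.1]
finger_gap: 0.11
gripper_force: 40.2
[ 0.52548971 -0.15021611  0.30733534] 0.7178093276320405 [-0.36520255 -0.13058594 -0.12988356] [-0.02476533  0.00861215  0.0367227 ]
```

```bash
python3 -m jog '{"linear":[[0,-1.3,0],[0,0,0],[0,0,-3],[0,0,-2],[0,0,-1],[0,0,-1],[0,0,0],[0,0,0]],"turn":[0,0,0,0,0,0,0,0]}'; python3 -c "
from h import *
s=sense();print(s['tcp_pos'],s['force'],s['ft_torque'])"
```

```text
t: 10.75
tcp_pos: [0.5254, -0.1514, 0.2999]
tool_rot: [0.703, 0.712, 0.0, 0.0]
force: [-0.8, -0.2, -0.1]
finger_gap: 0.111
gripper_force: 40.2
[ 0.52538381 -0.15139419  0.29986409] [-0.77087749 -0.1570753  -0.07716494] [-0.03553011  0.03060624  0.01763659]
```

```bash
python3 -m jog '{"linear":[[0,0,-1],[0,0,-1],[0,0,-1],[0,0,0],[0,0,0]],"turn":[0,0,0,0,0]}'; python3 -c "
from h import *
s=sense();print(s['tcp_pos'],s['force'],s['ft_torque'])"
```

```text
t: 11.38
tcp_pos: [0.5253, -0.1514, 0.2968]
tool_rot: [0.703, 0.712, -0.0, -0.0]
force: [0.6, -0.3, -1.1]
finger_gap: 0.107
gripper_force: 40.2
[ 0.5253487  -0.15138403  0.29682619] [ 0.58118641 -0.32092524 -1.0635891 ] [-0.00100664  0.00793008  0.00314803]
```

It is 4 mm into the slot with no resistance. Continuing to just above the disc.

```bash
python3 -m jog '{"linear":[[0,0,-2],[0,0,-2],[0,0,-2],[0,0,-2],[0,0,-2],[0,0,0],[0,0,0]],"turn":[0,0,0,0,0,0,0]}'; python3 -c "
from h import *
s=sense();print(s['tcp_pos'],s['force'],s['ft_torque'])"
python3 -m jog '{"linear":[[0,0,-1],[0,0,-1],[0,0,-0.5],[0,0,-0.5],[0,0,0],[0,0,0]],"turn":[0,0,0,0,0,0]}'; python3 -c "
from h import *
s=sense();print(s['tcp_pos'],s['force'],s['ft_torque'])"
```

```text
t: 12.25
tcp_pos: [0.5254, -0.1514, 0.2868]
tool_rot: [0.703, 0.712, 0.0, 0.0]
force: [-0.0, -0.3, -0.5]
finger_gap: 0.112
gripper_force: 40.2
[ 0.52537728 -0.15140469  0.28684609] [-0.00142448 -0.31659454 -0.47913827] [-0.02236681  0.02319745  0.03610125]
t: 13.0
tcp_pos: [0.5253, -0.1514, 0.2839]
tool_rot: [0.703, 0.712, 0.0, 0.0]
force: [-0.8, -0.3, 0.1]
finger_gap: 0.107
gripper_force: 40.4
[ 0.52534822 -0.15137148  0.28393357] [-0.80309039 -0.25173761  0.1433648 ] [-0.01556784  0.08286217  0.00464664]
```

```bash
python3 -m jog '{"linear":[[0,0,-1],[0,0,-1],[0,0,0],[0,0,0],[0,0,0]],"turn":[0,0,0,0,0]}'; python3 -c "
from h import *
s=sense();print(s['tcp_pos'],s['force'],s['ft_torque'])"
python3 -m jog '{"linear":[[0,0,-0.7],[0,0,-0.7],[0,0,0],[0,0,0]],"turn":[0,0,0,0]}'; python3 -c "
from h import *
s=sense();print(s['tcp_pos'],s['force'],s['ft_torque'])"
```

```text
t: 13.62
tcp_pos: [0.5253, -0.1514, 0.2819]
tool_rot: [0.703, 0.712, 0.0, 0.0]
force: [-1.4, 0.8, 2.7]
finger_gap: 0.114
gripper_force: 40.6
[ 0.52534771 -0.15140518  0.28189448] [-1.42553902  0.78942747  2.7112852 ] [0.08121189 0.14139702 0.00753531]
t: 14.12
tcp_pos: [0.5254, -0.1514, 0.2805]
tool_rot: [0.703, 0.712, 0.0, 0.0]
force: [-1.3, -0.1, 3.8]
finger_gap: 0.109
gripper_force: 40.7
[ 0.52537102 -0.15139173  0.28049474] [-1.27299255 -0.05404414  3.81134213] [0.08308278 0.09507685 0.00096396]
```

The disc is pushing back at about 3.8 N. Turning counter-clockwise: the first 12° are slot-free, then small steps, each guarded by a force check.

```bash
cat > g.py <<'E'
import sys
from h import *
s=sense(); print("t %.2f z %.4f yaw %.1f F %s Tz %.3f"%(s["t"],s["tcp_pos"][2],yaw(s),s["force"].round(1),s["ft_torque"][2]))
sys.exit(0 if s["force"][2]>2.0 and abs(s["ft_torque"][2])<0.11 else 1)
E
python3 -m jog '{"linear":[[0,0,0],[0,0,0],[0,0,0],[0,0,0],[0,0,0],[0,0,0],[0,0,0]],"turn":[0.5,0.5,0.5,0.5,0.3,0,0]}' >/dev/null; python3 g.py && python3 -m jog '{"linear":[[0,0,0],[0,0,0],[0,0,0]],"turn":[0.3,0.3,0]}' >/dev/null && python3 g.py && python3 -m jog '{"linear":[[0,0,0],[0,0,0],[0,0,0]],"turn":[0.3,0.3,0]}' >/dev/null && python3 g.py && python3 -m jog '{"linear":[[0,0,0],[0,0,0],[0,0,0]],"turn":[0.3,0.3,0]}' >/dev/null && python3 g.py
```

```text
t 15.00 z 0.2806 yaw 12.2 F [ 0.8 -1.   2.4] Tz -0.038
t 15.38 z 0.2798 yaw 15.3 F [ 1.1  0.8 -0.8] Tz 0.042
```

```bash
for i in 1 2 3; do python3 -m jog '{"linear":[[0,0,0]],"turn":[0]}' >/dev/null; python3 g.py; done
```

```text
t 15.50 z 0.2798 yaw 15.2 F [ 0.2 -0.3 -1.3] Tz 0.081
t 15.62 z 0.2800 yaw 15.2 F [ 1.2 -0.3 -1. ] Tz 0.001
t 15.75 z 0.2802 yaw 15.2 F [-1.   0.3 -0.6] Tz -0.048
```

The push is gone, so the bit has been captured, with the slot centre about 20° ccw. Lowering to home, with the force checked.

```bash
python3 -m jog '{"linear":[[0,0,-0.5],[0,0,-0.5],[0,0,0],[0,0,0]],"turn":[0,0,0,0]}' >/dev/null; python3 g.py;  python3 -m jog '{"linear":[[0,0,-0.5],[0,0,0],[0,0,0]],"turn":[0,0,0]}' >/dev/null; python3 g.py
```

```text
t 16.25 z 0.2794 yaw 15.2 F [-0.6  0.4 -1. ] Tz 0.007
t 16.62 z 0.2790 yaw 15.2 F [-0.7 -1.2 -0.9] Tz -0.009
```

No push remains: the bit is in the slot. Turning clockwise with the torque guarded.

```bash
sed 's/sys.exit.*/sys.exit(0 if abs(s["ft_torque"][2])<0.14 and s["force"][2]<6 else 1)/' g.py > g2.py
J="python3 -m jog"; 
python3 -m jog '{"linear":[[0,0,0],[0,0,0]],"turn":[-0.3,-0.3]}' >/dev/null; python3 g2.py && python3 -m jog '{"linear":[[0,0,0],[0,0,0]],"turn":[-0.3,-0.3]}' >/dev/null && python3 g2.py && python3 -m jog '{"linear":[[0,0,0],[0,0,0]],"turn":[-0.3,-0.3]}' >/dev/null && python3 g2.py && python3 -m jog '{"linear":[[0,0,0],[0,0,0]],"turn":[-0.3,-0.3]}' >/dev/null && python3 g2.py && python3 -m jog '{"linear":[[0,0,0],[0,0,0]],"turn":[-0.3,-0.3]}' >/dev/null && python3 g2.py && python3 -m jog '{"linear":[[0,0,0],[0,0,0]],"turn":[-0.3,-0.3]}' >/dev/null && python3 g2.py
```

```text
t 16.88 z 0.2789 yaw 12.1 F [-1.1 -1.3 -1.1] Tz 0.087
t 17.12 z 0.2789 yaw 9.1 F [-1.6 -0.9  0.2] Tz 0.117
t 17.38 z 0.2789 yaw 6.1 F [-2.7 -1.4  0.3] Tz 0.100
t 17.62 z 0.2789 yaw 3.1 F [-2.2 -1.8  0.5] Tz 0.089
t 17.88 z 0.2789 yaw 0.1 F [-3.7 -1.3  0.2] Tz 0.063
t 18.12 z 0.2789 yaw -2.9 F [-5.2 -1.1  0.8] Tz 0.053
```

```bash
python3 -m jog '{"linear":[[-0.3,0,0],[0,0,0]],"turn":[0,0]}' | grep tcp_pos; python3 g2.py; python3 -m jog '{"linear":[[-0.3,0,0],[0,0,0]],"turn":[0,0]}' | grep tcp_pos; python3 g2.py
```

```text
tcp_pos: [0.525, -0.1514, 0.2789]
t 18.38 z 0.2789 yaw -2.8 F [-3.6 -1.1  0. ] Tz 0.074
tcp_pos: [0.5248, -0.1514, 0.2789]
t 18.62 z 0.2789 yaw -2.8 F [-2.7 -1.4  0.1] Tz 0.063
```

```bash
python3 -m jog '{"linear":[[-0.3,-0.2,0],[0,0,0]],"turn":[-0.3,-0.3]}' >/dev/null; python3 g2.py && python3 -m jog '{"linear":[[0,0,0],[0,0,0]],"turn":[-0.3,-0.3]}' >/dev/null && python3 g2.py && python3 -m jog '{"linear":[[0,0,0],[0,0,0]],"turn":[-0.3,-0.3]}' >/dev/null && python3 g2.py && python3 -m jog '{"linear":[[0,0,0],[0,0,0]],"turn":[-0.3,-0.3]}' >/dev/null && python3 g2.py && python3 -m jog '{"linear":[[0,0,0],[0,0,0]],"turn":[-0.3,-0.3]}' >/dev/null && python3 g2.py && python3 -m jog '{"linear":[[0,0,0],[0,0,0]],"turn":[-0.3,-0.3]}' >/dev/null && python3 g2.py
```

```text
t 18.88 z 0.2789 yaw -5.9 F [-2.2 -0.3 -1.3] Tz 0.082
t 19.12 z 0.2789 yaw -8.9 F [-2.3  0.6 -0.7] Tz 0.113
t 19.38 z 0.2789 yaw -11.9 F [-1.2  0.1 -1.5] Tz 0.103
t 19.62 z 0.2789 yaw -14.9 F [-2.9  0.9 -0.9] Tz 0.056
t 19.88 z 0.2789 yaw -17.9 F [-0.7  1.2 -1.1] Tz 0.084
t 20.12 z 0.2790 yaw -20.9 F [-1.2 -0.2 -1.3] Tz 0.095
```

Steady drag of about 0.08 N m, with small side forces. Continuing to about -36°.

```bash
python3 -m jog '{"linear":[[0,0,0],[0,0,0]],"turn":[-0.3,-0.3]}' >/dev/null; python3 g2.py && python3 -m jog '{"linear":[[0,0,0],[0,0,0]],"turn":[-0.3,-0.3]}' >/dev/null && python3 g2.py && python3 -m jog '{"linear":[[0,0,0],[0,0,0]],"turn":[-0.3,-0.3]}' >/dev/null && python3 g2.py && python3 -m jog '{"linear":[[0,0,0],[0,0,0]],"turn":[-0.3,-0.3]}' >/dev/null && python3 g2.py && python3 -m jog '{"linear":[[0,0,0],[0,0,0]],"turn":[-0.3,-0.3]}' >/dev/null && python3 g2.py
```

```text
t 20.38 z 0.2789 yaw -23.9 F [-2.9  0.2 -0.3] Tz 0.063
t 20.62 z 0.2789 yaw -26.9 F [-2.3  0.6 -0.1] Tz 0.048
t 20.88 z 0.2789 yaw -29.9 F [-2.6  1.  -0.7] Tz 0.085
t 21.12 z 0.2789 yaw -32.9 F [-3.   0.6 -0.5] Tz 0.091
t 21.38 z 0.2789 yaw -35.9 F [-3.2  1.9  0.7] Tz 0.067
```

```bash
python3 -m jog '{"linear":[[0,0,0],[0,0,0]],"turn":[-0.3,-0.3]}' >/dev/null; python3 g2.py && python3 -m jog '{"linear":[[0,0,0],[0,0,0]],"turn":[-0.2,0]}' >/dev/null && python3 g2.py && python3 -m jog '{"linear":[[0,0,0],[0,0,0]],"turn":[-0.2,0]}' >/dev/null && python3 g2.py && python3 -m jog '{"linear":[[0,0,0],[0,0,0]],"turn":[-0.2,0]}' >/dev/null && python3 g2.py && python3 -m jog '{"linear":[[0,0,0],[0,0,0]],"turn":[-0.2,0]}' >/dev/null && python3 g2.py && python3 -m jog '{"linear":[[0,0,0],[0,0,0]],"turn":[-0.2,0]}' >/dev/null && python3 g2.py
```

```text
t 21.62 z 0.2789 yaw -38.9 F [-4.   1.8  0.2] Tz 0.070
t 21.88 z 0.2789 yaw -39.8 F [-4.5  1.4  0.4] Tz 0.070
t 22.12 z 0.2789 yaw -40.8 F [-4.5  1.7  0.1] Tz 0.083
t 22.38 z 0.2789 yaw -41.8 F [-4.7  1.4  0.5] Tz 0.076
t 22.62 z 0.2789 yaw -42.8 F [-5.1  1.2  0.9] Tz 0.078
t 22.88 z 0.2789 yaw -43.8 F [-3.8  1.5  0.3] Tz 0.042
```

```bash
sed -i 's/<0.14/<0.125/' g2.py; python3 -m jog '{"linear":[[-0.2,0.1,0],[0,0,0]],"turn":[-0.1,0]}' >/dev/null; python3 g2.py && python3 -m jog '{"linear":[[0,0,0],[0,0,0]],"turn":[-0.1,0]}' >/dev/null && python3 g2.py && python3 -m jog '{"linear":[[0,0,0],[0,0,0]],"turn":[-0.1,0]}' >/dev/null && python3 g2.py && python3 -m jog '{"linear":[[0,0,0],[0,0,0]],"turn":[-0.1,0]}' >/dev/null && python3 g2.py && python3 -m jog '{"linear":[[0,0,0],[0,0,0]],"turn":[-0.1,0]}' >/dev/null && python3 g2.py && python3 -m jog '{"linear":[[0,0,0],[0,0,0]],"turn":[-0.1,0]}' >/dev/null && python3 g2.py
```

```text
t 23.12 z 0.2789 yaw -44.3 F [-4.1  1.7  0. ] Tz 0.155
```

```bash
for i in 1 2 3; do python3 -m jog '{"linear":[[0,0,0]],"turn":[0]}' >/dev/null; python3 g2.py; done
```

```text
t 23.25 z 0.2789 yaw -44.3 F [-3.3  3.1 -1. ] Tz 0.088
t 23.38 z 0.2789 yaw -44.3 F [-4.7  2.4  0.1] Tz 0.065
t 23.50 z 0.2789 yaw -44.3 F [-4.6  1.7  0.8] Tz 0.054
```

```bash
for i in 1; do python3 -m jog '{"linear":[[0,0,0],[0,0,0]],"turn":[-0.1,0]}' >/dev/null; python3 g2.py && python3 -m jog '{"linear":[[0,0,0],[0,0,0]],"turn":[-0.1,0]}' >/dev/null && python3 g2.py && python3 -m jog '{"linear":[[0,0,0],[0,0,0]],"turn":[-0.1,0]}' >/dev/null && python3 g2.py; done; python3 -m jog '{"linear":[[0,0,0]],"turn":[0]}' >/dev/null; python3 g2.py
```

```text
t 23.75 z 0.2789 yaw -44.8 F [-5.3  2.5 -0.2] Tz 0.090
t 24.00 z 0.2789 yaw -45.3 F [-4.1  1.3 -0.4] Tz 0.068
t 24.25 z 0.2789 yaw -45.8 F [-4.5  2.   1.1] Tz 0.075
t 24.38 z 0.2789 yaw -45.8 F [-4.1  2.2  0.4] Tz 0.089
```

Disc is at about 1.0 rad or more (58° or more since drag began). Unloading the twist slightly, lowering to the plate and checking.

```bash
python3 -m jog '{"linear":[[-0.4,0.2,0],[-0.3,0.1,0],[0,0,-0.5],[0,0,-0.3],[0,0,0],[0,0,0]],"turn":[0.2,0.2,0,0,0,0]}' | grep -E "tcp_pos|force"; python3 g2.py
```

```text
tcp_pos: [0.5239, -0.1513, 0.2784]
force: [-1.8, 2.3, 1.3]
gripper_force: 40.4
t 25.12 z 0.2784 yaw -43.8 F [-1.8  2.3  1.3] Tz 0.055
```

```bash
python3 -m jog '{"linear":[[0,0,0],[0,0,0],[0,0,0],[0,0,0],[0,0,0],[0,0,0],[0,0,0]],"turn":[0,0,0,0,0,0,0]}' 0.6 | grep -E "gap|force"
python3 -m jog '{"linear":[[0,0,5],[0,0,10],[0,0,20],[0,0,30],[0,0,15],[28,-29,0],[14,-14,0],[0,0,0],[0,0,0],[0,0,0]],"turn":[0,0,0,0,0,0,0,0,0,0]}' | grep tcp
python3 - <<'E'
from h import *
s=sense(); c=get_calibration("wrist"); im=snapshot("wrist")[:,:,::-1]
print(s["tcp_pos"],yaw(s),s["t"])
import pickle; pickle.dump((s,c),open("w4.pkl","wb"))
cv2.imwrite("pics/w4.png",im)
p=proj("wrist",np.array([.5255,-.1515,.09]),c); print(p, proj("wrist",np.array([.5255,-.1515,.136]),c),proj("wrist",np.array([.5255,-.1515,.094]),c))
x,y=(p-[56,48]).astype(int); x=max(x,0);y=max(y,0);print(x,y)
a=cv2.resize(im[y:y+96,x:x+112],(700,600),interpolation=cv2.INTER_CUBIC)
cv2.imwrite("pics/w4c.png",np.clip(a*1.2,0,255).astype(np.uint8))
E
```

```text
force: [0.4, -0.2, -0.6]
finger_gap: 0.601
gripper_force: 0.0
tcp_pos: [0.5648, -0.1934, 0.3579]
[ 0.56479071 -0.19336263  0.35793882] -43.75243915261845 27.25
[243.13190217 196.88379072] [228.57448478 217.5776455 ] [242.05217464 198.40309638]
187 148
```

View pics/w4c.png

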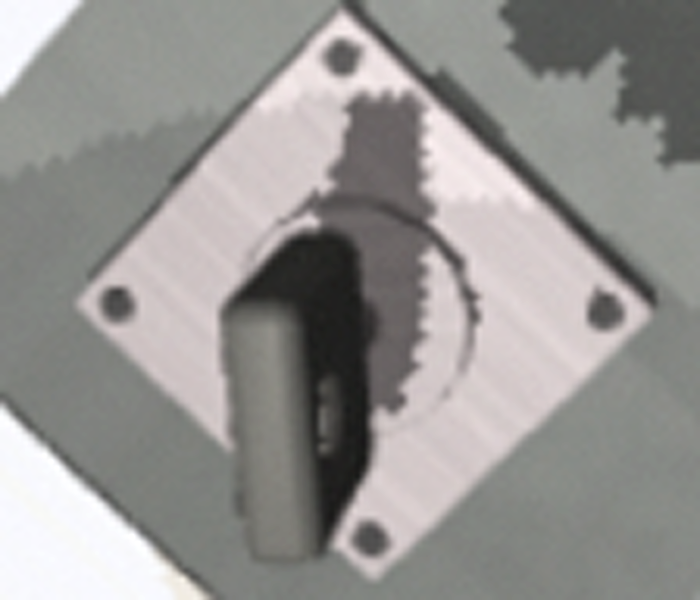

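The close view shows the key upright, with its collar flush on the plate and about 1 mm from the plate's centre. The bow top at crop (272,430) matches the expected (271,432), and it is still aligned with the gripper, so it did not slip. Handing in.

```bash
python3 -c "
from station import *
print(sign_off())"
```

```text
the job is handed in; nothing more can be done
None
```

The job is handed in: the key was captured in the hidden slot and stands released in the lock, upright and fully home; I estimate the disc at about 1.0 rad clockwise (over 0.85 needed), stopped just short of the end stop to avoid forcing it, and no verdict came back.

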